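# Stack the riser disc and level the welding tilt table

### The job

Lay the wider of the two steel discs flat on the centre mark of the round tilt table and stand the spirit level centred on top of it with the vial up, lengthwise towards the levelling foot, each let go once it lies there. With the level standing free, turn the levelling foot until the bubble sits between the two black rings, and only then press the level down on the stack from above at its middle, firmly but not hard (about 10 N). Leave the other things on the bench alone, and finish while still pressing: the program ends with the fingers holding the level down, the bubble still between the rings and the stack still centred.

Things in the scene. Friction and masses are not known exactly. Their poses are not given: they have to be found in the camera images.
- plate_mark (a point): Centre mark (cross in a black circle, 71 mm diameter) on the top face of the tilt table's round aluminium faceplate (180 mm diameter), about 75 mm above the bench. z axis: the face's normal; x axis: towards the levelling foot. The plate tilts about a pivot 20 mm under the mark, along the mark's y axis, so the mark hardly moves. At the start the foot end is low by 0.03 to 0.05 rad.
- plate: The faceplate with its 36 mm wide arm to the foot, origin 20 mm below plate_mark, axes like the mark's. Turning the foot's bar clockwise seen from above lifts the foot end, 0.035 rad of tilt per radian of turn. It is level 0.85 to 1.45 rad clockwise of the start; the foot can turn 1.3 rad further, and 0.5 rad back from the start.
- foot_grip (a point): Centre of the grip bar on the levelling foot's upright screw, 165 mm from the table's centre, 127 mm above the bench. The bar is 46 mm long (this point's x axis), 14 mm thick (y), 24 mm high: pinch it across its thickness from above, fingertips no lower than 100 mm above the bench. It turns about the vertical at constant height, with slight friction, and stays where left.
- wide_disc: Plain steel disc, 64 mm diameter, 12 mm thick, about 0.3 kg, lying on the bench; origin at the centre of its underside. The wider of two such discs.
- level: Spirit level, aluminium with black ends, 150 mm long (x axis), 24 mm wide (y), 40 mm high, about 0.25 kg, standing on the bench, vial up; origin at the centre of its underside. The vial lies along x in the middle of the top, flush with it and solid enough to press on; its two black rings are 22 mm apart, 11 mm either side of the middle.
- bubble_mid (a point): Middle of the pale bubble (14 mm long) in the vial, 39.5 mm above the level's underside. It runs along the level's x axis to the higher end, at most 16 mm each way: 0.25 mm per milliradian, about 9 mm per radian of turn of the foot; settles in 1 s. Centred when straight above the level's origin; between the rings within 4 mm of that.
- narrow_disc: Bystander, leave alone: plain steel disc, 50 mm diameter, 14 mm thick, the narrower of the two; its origin on its underside.
- tee: Bystander, leave alone: steel pipe tee, 110 mm long; its origin on its underside.
- ferrule: Bystander, leave alone: steel ferrule ring, 60 mm wide, 20 mm high; its origin on its underside.
- tube_end: Bystander, leave alone: upright tube end, 44 mm diameter, 55 mm high; its origin on its underside.
- wrench: Bystander, leave alone: wrench, 150 mm long; its origin on its underside.
- screwdriver: Bystander, leave alone: screwdriver, 180 mm long; its origin on its underside.
- tip_box: Bystander, leave alone: small white box, 50 x 35 x 20 mm; its origin on its underside.
- rod_pot: Bystander, leave alone: steel pot, 60 mm diameter, 80 mm high; its origin on its underside.
Not all that is in view belongs to the job. Several things have the shape of the level; the one meant has the colours described above.

How it is judged:
On the way, in this order (a step that is already met when the one before it is completed fails the run):
1. the wide disc lies on the centre mark, released (horizontal distance between wide_disc and plate_mark below 0.01 m and contact force between wide_disc and plate above 1 N and contact force between the fingers and wide_disc below 0.1 N), for 0.2 s.
2. the level stands on the stack along the line to the foot, released (horizontal distance between wide_disc and plate_mark below 0.01 m and contact force between wide_disc and plate above 1 N and horizontal distance between level and wide_disc below 0.015 m and contact force between level and wide_disc above 0.8 N and angle between the x axis of level and the x axis of plate, either way round below 0.26 rad and angle between level's own z axis and vertical below 0.12 rad and contact force between the fingers and level below 0.1 N), for 0.2 s.
3. the foot is turned until the bubble sits between the rings, the level standing free (all of step 2 and x of bubble_mid in the frame of level between -0.004 and 0.004 m and angle between plate's own z axis and vertical below 0.022 rad), for 0.3 s.
4. the level is pressed down on the stack, bubble between the rings (horizontal distance between wide_disc and plate_mark below 0.01 m and contact force between wide_disc and plate above 1 N and horizontal distance between level and wide_disc below 0.015 m and contact force between level and wide_disc above 0.8 N and angle between the x axis of level and the x axis of plate, either way round below 0.26 rad and angle between level's own z axis and vertical below 0.12 rad and x of bubble_mid in the frame of level between -0.004 and 0.004 m and angle between plate's own z axis and vertical below 0.022 rad and contact force between level and wide_disc above 6 N and contact force between the fingers and level above 3 N), for 0.2 s.
At the end, for the whole second after the job is handed in: Fingers press the level on the disc: 6 to 30 N there, 3 N or more from the fingers; bubble within 4 mm of middle, plate tilt under 0.022 rad; wide disc within 10 mm of mark, level 15 mm of disc, upright, towards the foot within 0.26 rad; all at rest; ends pressing (all of step 4 and linear speed of each of wide_disc, level below 0.03 m/s and contact force between level and wide_disc below 30 N); the arm keeps its last pose, push and grip.
It fails at once if another thing on the bench is moved by more than 40 mm (distance of any of narrow_disc, tee, ferrule, tube_end, wrench, screwdriver, tip_box, rod_pot from where it was at the start of the episode above 0.04 m).
It fails at once if the level is pressed on the stack harder than 45 N (contact force between level and wide_disc above 45 N).
It also fails if it takes over 72 s, if anything falls off the work surface, if the arm or the gripper's body presses on something with over 40 N, if the wrist force passes 120 N, or if a joint passes its speed limit or range.

### The arm

A 6-joint arm with a two-finger parallel gripper is mounted at the origin on the work surface. World frame = base frame: x ahead of the robot, y to its left, z up, the work surface at z = 0. Lengths are in m, angles in rad, forces in N, time in s.
With the tool pointing down it reaches from about 0.35 to 0.975 m from the base axis. Payload 17.4 kg.
Tool frame: the origin (TCP) lies between the finger pads; the fingertips stand 8 mm ahead of it and the grasp point (between the pads) lies 11 mm behind it; z points along the fingers, y is the line along which they close (so a half turn about z gives the same grasp; the last joint's range is limited). The gripper opens to 85 mm and grips with 20 to 120 N. Pads are 22 mm wide; open, the fingers measure 114 mm over their backs; the gripper's body (76 mm by 85 mm) begins 54 mm behind the grasp point. The pads swing forward as they close: fully open they stand 13 mm farther back than shut.
Start: joints at [1.296, 0.116, 1.442, -0, 1.584, -0.038], TCP at [0.158, 0.656, 0.239] pointing down, gripper open.
Joint ranges: [-2.83, 2.83], [-0.83, 2.19], [0.07, 2.5], [-1.14, 4.28], [0.01, 3], [-2.97, 2.97]. Speed limits (rad/s): [1.89, 1.89, 2.22, 3.14, 3.14, 3.14].

### API

Orientations are given as [roll, pitch, yaw] about the fixed x, y, z axes, in that order (R = Rz(yaw) Ry(pitch) Rx(roll)).
In Python, from plant import manip gives the robot as it stands.
- The arm moves only by the tool drive_tool, never from a script. Its argument "targets" is a list of rows, each a list of 3 entries, a list of its own where there are three numbers: the turn, a rotation vector about the tool's x, y, z in rad, then the shift along the tool's x, y, z in mm, then the finger opening in mm, from 0 to 85.4. A call has exactly 8 rows; each row is the pose to reach, as a shift and turn from the pose commanded when the call began, along the tool's axes at that moment; what a row does not reach only later rows make up. A row lasts 1/8 s, in which the tool goes at most 62.5 mm and 10.7 degrees, less where a joint would pass 70% of its speed; a pose out of reach is approached as far as the arm can. A call with a gripper value outside its range is refused whole. The fingers move at their own pace and stop on an object; "squeeze" is the grip in N (left out, the last holds). Time passes only in rows, so rows that repeat a pose let the fingers close, or fill a call up. It gives the time, the measured TCP pose, the force, the opening and the grip force at its end, in the units of the state.
- manip.sense(): the state, without advancing time (a new reading comes with each control period).
- manip.get_image(name): name is "scene" or "side" or "wrist"; returns the picture (420x560x3 uint8, red, green, blue); there is no depth.
- manip.camera_info(name): a dict with "camera_matrix" (3x3 intrinsics, pixels), "k1" (the pictures are not rectified: a ray, as slopes to the right and down, at radius r is drawn at 1 + k1 r^2 times it, then the intrinsics apply), "rvec" (rotation vector, rad) and "tvec" (3), from world to camera coordinates, as OpenCV has them. Camera axes: x right, y down, z forward; pixel columns grow to the right and rows downward; lengths in m; the calibration is good to about 2 mm. A picture is of the moment at which its call begins: read the wrist's pose just before it. camera_info takes no time and is no camera call; for the wrist camera it gives the pose at the moment of the call.
- manip.hand_in(): hands the job in; it is judged then, once.
The state is a dict: "time_s": time; "joint_pos": joint angles; "joint_vel": joint speeds; "effort": joint torques, N m; "ee_pos": TCP position; "ee_rot": TCP orientation; "wrist_force": force on the tool from outside, world axes, zero at the start; "wrist_torque": the same for the moment, N m; "grip_width": finger opening in m; "finger_force": force on a finger pad.
Only numpy, scipy, OpenCV 4.12 (cv2) and the standard library are available. Lean on these libraries where they do the work, as an engineer would, in place of code of your own. Each camera call takes 0.05 s, during which the arm holds its last target. There are 200 camera calls.

## Working session

There is one attempt and no reset: what is moved stays moved. The work goes in short steps, Python scripts to look and compute and a tool call to move; the robot and the scene stay as the last step left them, time stands still between calls to the robot, and variables do not carry over. Pictures are saved under pics/ and viewed, at most 10 in all, crops included, and the job is handed in when it is done.

Besides the shell and the picture viewer there is one more tool, called after ">>>" as a command line: name --argument value ..., lists and objects as JSON in quotes. drive_tool: Moves the arm, as the interface text tells. Its arguments: {"type":"object","properties":{"targets":{"type":"array"},"squeeze":{"type":"number"}},"required":["targets"]}

```bash
mkdir -p pics; ls
python3 - <<'E'
from plant import manip
import cv2,numpy as np
for n in ["scene","side","wrist"]:
    i=manip.camera_info(n); im=manip.get_image(n)
    cv2.imwrite(f"pics/{n}0.png",im[:,:,::-1])
    R=cv2.Rodrigues(np.array(i["rvec"],float))[0]
    print(n,np.round(i["camera_matrix"],1).tolist(),i["k1"],(-R.T@np.array(i["tvec"])).round(3),R[2].round(2))
a=[cv2.imread(f"pics/{n}0.png") for n in["scene","side"]]
print(manip.sense())
E
```

```text
pics
scene [[495.2, 0.0, 275.5], [0.0, 495.2, 212.9], [0.0, 0.0, 1.0]] -0.16015528116027283 [1.217 0.505 1.069] [-0.55 -0.39 -0.74]
side [[467.1, 0.0, 276.1], [0.0, 467.1, 202.5], [0.0, 0.0, 1.0]] -0.012384880674936444 [-0.225 -0.872  1.077] [ 0.47  0.6  -0.65]
wrist [[295.1, 0.0, 278.2], [0.0, 295.1, 207.0], [0.0, 0.0, 1.0]] -0.056793586074355175 [0.08  0.675 0.373] [ 0.3  -0.07 -0.95]
{'time_s': 0.15, 'joint_pos': array([ 1.29619031e+00,  1.16396377e-01,  1.44209733e+00,  5.13523254e-06,
        1.58399755e+00, -3.77788182e-02]), 'joint_vel': array([-0.00048456, -0.00139351, -0.00221513, -0.00027857, -0.00013231,
        0.00414042]), 'effort': array([ 4.44846155e-04, -7.32507777e+01, -6.32842112e+01, -1.20443938e-04,
        4.85947341e-03, -7.29259000e-05]), 'ee_pos': array([0.15832631, 0.65603528, 0.23872687]), 'ee_rot': array([-3.14069488e+00, -3.90713169e-05,  2.90476550e+00]), 'wrist_force': array([ 0.72546275, -0.67646499, -0.54856149]), 'wrist_torque': array([-0.00645821, -0.03003803, -0.00489429]), 'finger_force': 0.0, 'grip_width': 0.08538860322111452}
```

View pics/scene0.png

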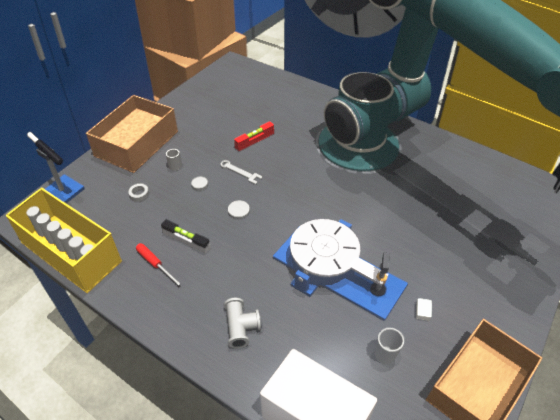

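View pics/side0.png

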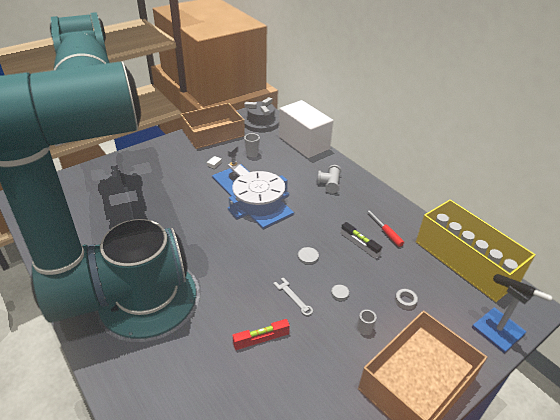

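The scene view shows the discs at (238,209) and (200,183), the tilt table at (325,247) with its foot at (380,285), and level-shaped things at (185,233), black ends, and (255,135), red. The side view shows the discs at (308,255) and (341,292), the table at (259,187), the foot at (234,157), and the levels at (361,238), black ends, and (261,333), red. The wide-disc candidates are the two discs, and (238,209) looks bigger. The level candidate that fits is (185,233), so I'll check that in a close crop.

```bash
cat > h.py <<'E'
from plant import manip
import cv2,numpy as np
from scipy.spatial.transform import Rotation as Ro
def cam(n):
    i=manip.camera_info(n); R=cv2.Rodrigues(np.array(i["rvec"],float))[0]; t=np.array(i["tvec"],float).ravel()
    return np.array(i["camera_matrix"],float),i["k1"],R,t
def ray(c,uv):
    K,k,R,t=c; d=cv2.undistortPoints(np.array(uv,float).reshape(1,1,2),K,np.array([k,0,0,0.])).ravel()
    v=R.T@np.array([d[0],d[1],1]); return -R.T@t, v/np.linalg.norm(v)
def onz(c,uv,z):
    o,v=ray(c,uv); return o+v*(z-o[2])/v[2]
def tri(rs):
    A=sum(np.eye(3)-np.outer(v,v) for o,v in rs); b=sum((np.eye(3)-np.outer(v,v))@o for o,v in rs)
    p=np.linalg.solve(A,b); return p,[np.linalg.norm(np.cross(p-o,v)) for o,v in rs]
def proj(c,p):
    K,k,R,t=c; return cv2.projectPoints(np.array(p,float).reshape(-1,1,3),cv2.Rodrigues(R)[0],t,K,np.array([k,0,0,0.]))[0].reshape(-1,2)
def totool(p,s=None):
    "world shift of TCP to p, in tool axes mm"
    s=s or manip.sense(); R=Ro.from_euler('xyz',s['ee_rot']); return R.inv().apply(np.array(p)-s['ee_pos'])*1e3
E
python3 - <<'E'
from h import *
S=cv2.imread("pics/scene0.png");D=cv2.imread("pics/side0.png")
def cr(im,u,v,w=50,h=37): return cv2.resize(im[v-h:v+h,u-w:u+w],(400,296),interpolation=cv2.INTER_CUBIC)
cv2.imwrite("pics/c1.png",np.vstack([np.hstack([cr(S,195,215),cr(S,350,262,70,52)]),np.hstack([cr(D,345,262,50,37),cr(D,255,180)])]))
# disc segmentation: bright gray
for n,im,seeds in(("scene",S,[(238,209),(200,183),(325,247)]),("side",D,[(308,255),(341,292),(259,187)])):
    g=cv2.cvtColor(im,cv2.COLOR_BGR2GRAY)
    for s in seeds:
        m=(g>105).astype(np.uint8); k,l,st,ce=cv2.connectedComponentsWithStats(m)
        i=l[s[1]-3,s[0]+2]; 
        cnt=max(cv2.findContours((l==i).astype(np.uint8),0,1)[0],key=len)
        print(n,s,g[s[1],s[0]],st[i].tolist(),ce[i].round(1),[np.round(x,1) for x in cv2.fitEllipse(cnt)])
E
```

```text
scene (238, 209) 237 [0, 18, 560, 402, 120060] [300.3 256.4] [array([309.8, 248.6]), array([371.2, 502.2]), np.float64(98.5)]
scene (200, 183) 237 [0, 18, 560, 402, 120060] [300.3 256.4] [array([309.8, 248.6]), array([371.2, 502.2]), np.float64(98.5)]
scene (325, 247) 252 [0, 18, 560, 402, 120060] [300.3 256.4] [array([309.8, 248.6]), array([371.2, 502.2]), np.float64(98.5)]
side (308, 255) 218 [0, 0, 560, 420, 176448] [307.9 204.5] [array([286.7, 207.4]), array([446.8, 593.4]), np.float64(78.4)]
side (341, 292) 217 [0, 0, 560, 420, 176448] [307.9 204.5] [array([286.7, 207.4]), array([446.8, 593.4]), np.float64(78.4)]
side (259, 187) 226 [0, 0, 560, 420, 176448] [307.9 204.5] [array([286.7, 207.4]), array([446.8, 593.4]), np.float64(78.4)]
```

View pics/c1.png

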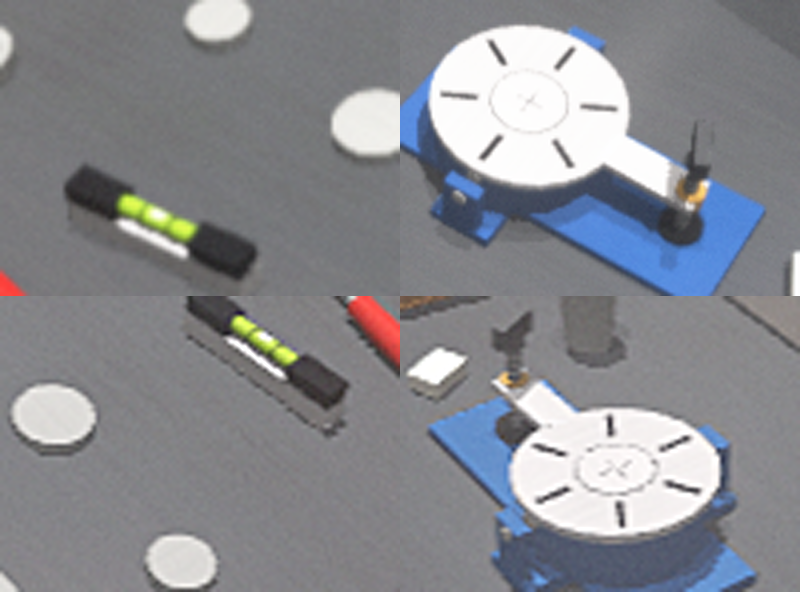

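The crop confirms the choices. The level has black ends, a green vial and an aluminium body, at scene (185,233). The wide disc is at scene (238,209) and side (308,255). The foot bar is dark, at scene (385,262) and side (233,151).

```bash
cat > m1.py <<'E'
from h import *
S=cv2.imread("pics/scene0.png");D=cv2.imread("pics/side0.png")
cs,cd=cam("scene"),cam("side")
def blob(im,m,s):
    k,l,st,ce=cv2.connectedComponentsWithStats(m.astype(np.uint8)); w=l[s[1]-4:s[1]+5,s[0]-4:s[0]+5]; w=w[w>0]
    i=np.bincount(w).argmax(); return (l==i).astype(np.uint8),ce[i],st[i]
g=lambda im:cv2.cvtColor(im,cv2.COLOR_BGR2GRAY)
def ell(im,s,th):
    b,c,st=blob(im,g(im)>th,s); cnt=max(cv2.findContours(b,0,1)[0],key=len); return cv2.fitEllipse(cv2.convexHull(cnt)),st
def diam(c,e,z):
    bp=cv2.boxPoints(e); p=[onz(c,(bp[i]+bp[(i+1)%4])/2,z) for i in range(4)]; return [round(np.linalg.norm(p[0]-p[2])*1e3),round(np.linalg.norm(p[1]-p[3])*1e3)]
for n,a,b in(("wide",(238,209),(308,255)),("narrow",(200,183),(341,292))):
    for th in (190,):
        e,st=ell(S,a,th);f,st2=ell(D,b,th)
        p,r=tri([ray(cs,e[0]),ray(cd,f[0])]); print(n,p.round(4),np.round(r,4),diam(cs,e,p[2]),diam(cd,f,p[2]),np.round(e[0],1),np.round(f[0],1))
# mark circle: dark ring inside; use cross = centre of dark (adaptive) pixels near the seed
for n,im,s,c in(("scene",S,(325,247),cs),("side",D,(259,187),cd)):
    gg=g(im).astype(float); x0,y0=s[0]-22,s[1]-18; w=gg[y0:y0+37,x0:x0+45]; 
    wt=np.clip(cv2.medianBlur(w.astype(np.uint8),9).astype(float)-w-12,0,None)
    yy,xx=np.nonzero(wt>0); pts=np.stack([xx+x0,yy+y0],1)
    k=np.hypot(pts[:,0]-s[0],(pts[:,1]-s[1])*1.3)<22; e=cv2.fitEllipse(cv2.convexHull(pts[k].astype(np.int32))); print(n,'mark',np.round(e[0],1),np.round(e[1],1),onz(c,e[0],.075).round(4))
    if n=="scene": r0=ray(c,e[0])
    else: print(tri([r0,ray(c,e[0])]))
# level: green vial
gr=[]
for n,im,s,c in(("scene",S,(185,233),cs),("side",D,(361,238),cd)):
    h=cv2.cvtColor(im,cv2.COLOR_BGR2HSV); m=cv2.inRange(h,(25,90,80),(60,255,255)); m=cv2.morphologyEx(m,cv2.MORPH_CLOSE,np.ones((5,5)))
    b,ce,st=blob(im,m,s); 
    dk=(g(im)<60); x,y=s; z=np.zeros_like(dk); z[y-25:y+25,x-32:x+32]=1
    k,l,st,cc=cv2.connectedComponentsWithStats((dk&z).astype(np.uint8)); o=st[1:,4].argsort()[::-1][:2]+1
    print(n,'vial',ce.round(1),onz(c,ce,.04).round(4),'ends',cc[o].round(1).tolist(),st[o,4])
    q=[onz(c,cc[i],.038) for i in o]; d=q[0]-q[1]; print(np.degrees(np.arctan2(d[1],d[0])),np.linalg.norm(d))
    gr.append(ray(c,ce))
print('level top',tri(gr))
# foot bar
fr=[]
for n,im,s,c in(("scene",S,(385,258),cs),("side",D,(233,150),cd)):
    dk=g(im)<75; x,y=s; z=np.zeros_like(dk); z[y-10:y+9,x-9:x+10]=1
    k,l,st,cc=cv2.connectedComponentsWithStats((dk&z).astype(np.uint8)); i=st[1:,4].argmax()+1
    print(n,'bar',cc[i],st[i]); fr.append(ray(c,cc[i]))
print('foot',tri(fr))
E
python3 m1.py
```

```text
wide [ 0.4697 -0.1488  0.0106] [0.0002 0.0002] [63, 62] [61, 62] [238.3 208.2] [308.  254.2]
narrow [ 0.4512 -0.3148  0.0132] [0.0003 0.0003] [48, 47] [47, 48] [199.1 181.9] [339.9 290.9]
scene mark [324.7 247. ] [33.8 42.6] [0.4994 0.157  0.075 ]
side mark [258.6 186.9] [31.4 44. ] [0.4904 0.1471 0.075 ]
(array([0.49493961, 0.15435422, 0.0683219 ]), [np.float64(0.0004596169728415462), np.float64(0.00045961697284153935)])
scene vial [183.4 231.9] [ 0.6459 -0.2015  0.04  ] ends [[200.2, 240.7], [168.1, 226.2]] [128 101]
95.73793614883424 0.10887230856812163
side vial [360.4 236. ] [ 0.6357 -0.2051  0.04  ] ends [[373.3, 248.0], [346.8, 230.1]] [39 33]
-83.55744729689965 0.10658331448314354
level top (array([ 0.64166163, -0.2032934 ,  0.03488068]), [np.float64(0.002238541588726902), np.float64(0.002238541588727067)])
scene bar [381.57142857 264.71428571] [381 263   2   4   7]
side bar [234.18181818 150.36363636] [231 148   6   6  11]
foot (array([0.5043933 , 0.31530431, 0.12480279]), [np.float64(0.0017623808108483104), np.float64(0.0017623808108481942)])
```

>>> drive_tool --targets '[[[0,0,0.167],[-48,-39,-7],85],[[0,0,0.334],[-96,-79,-14],85],[[0,0,0.5],[-144,-119,-20],85],[[0,0,0.667],[-193,-160,-27],85],[[0,0,0.834],[-241,-200,-34],85],[[0,0,1.0],[-290,-240,-40],85],[[0,0,1.167],[-338,-280,-47],85],[[0,0,1.334],[-385,-319,-54],85]]'

```text
time_s: 1.15
ee_pos: [0.4567, 0.2564, 0.2931]
ee_rot: [3.141, -0.0, 1.565]
wrist_force: [1.0, 0.2, -0.1]
grip_width: 0.085
finger_force: 0.0
```

Run:
```python
from h import *
s=manip.sense();print(s['time_s'],s['ee_pos'],s['ee_rot'],s['joint_pos'].round(3)); print(totool([.5,.2,.30]))
```

```text
1.15 [0.45666453 0.25641661 0.2931465 ] [ 3.14139661e+00 -8.88537130e-05  1.56537948e+00] [ 0.463 -0.225  1.683 -0.     1.684  0.468]
[-56.1804328   43.641779    -6.84993896]
```

Run:
```python
from h import *
import pickle
manip.get_image("wrist")
c=cam("wrist");im=manip.get_image("wrist");c2=cam("wrist")
print(c[3]-c2[3])
cv2.imwrite("pics/w1.png",im[:,:,::-1]);pickle.dump(c,open("w1.pkl","wb"))
print(proj(c,[[.495,.153,.075],[.504,.315,.127]]))
```

```text
[0.00018084 0.00064811 0.00053194]
[[305.80130936 250.83385813]
 [321.50338294 127.33292919]]
```

View pics/w1.png

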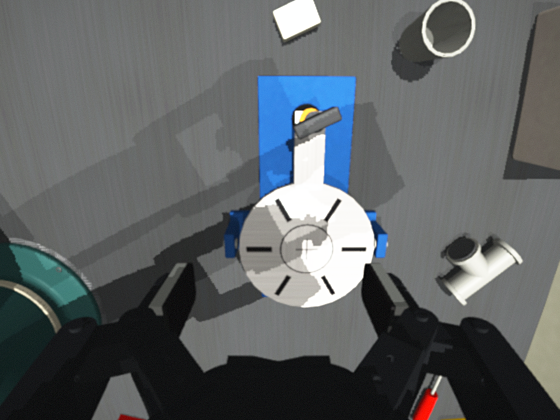

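The wrist view shows the mark's cross at (306,248), with the foot bar running from (296,135) to (341,111), about 28° from world x.

```bash
cat > m2.py <<'E'
from h import *
import pickle
c=pickle.load(open("w1.pkl","rb"));im=cv2.imread("pics/w1.png");g=cv2.cvtColor(im,cv2.COLOR_BGR2GRAY)
# bar: dark gray top in a window
w=np.zeros_like(g);cv2.rectangle(w,(286,96),(352,145),1,-1)
hs=cv2.cvtColor(im,cv2.COLOR_BGR2HSV)
for th in(60,80,100):
    m=((g<th)&(g>30)&(hs[...,1]<70)&(w>0)).astype(np.uint8)
    k,l,st,cc=cv2.connectedComponentsWithStats(m);i=st[1:,4].argmax()+1
    e=cv2.minAreaRect(np.argwhere(l==i)[:,::-1].astype(np.float32));bp=cv2.boxPoints(e)
    p=np.array([onz(c,b,.139) for b in bp]);mid=p.mean(0)
    print(th,st[i],np.round(e[0],1),np.round(e[1],1),mid.round(4))
    for a,b in((0,1),(1,2)):
        d=p[a]-p[b];print('  ',np.linalg.norm(d).round(4),np.degrees(np.arctan2(d[1],d[0])).round(1))
# mark ring: dark thin pixels
bh=cv2.morphologyEx(g,cv2.MORPH_BLACKHAT,np.ones((7,7)))
w=np.zeros_like(g);cv2.circle(w,(306,248),32,1,-1)
pts=np.argwhere((bh>40)&(w>0))[:,::-1]; r=np.hypot(*(pts-[306,248]).T)
pts=pts[(r>20)].astype(np.float32);e=cv2.fitEllipse(pts);print('ring',e,len(pts),onz(c,e[0],.075).round(4),onz(c,e[0],.0685).round(4))
S=cam("scene");D=cam("side")
print('mark tri',tri([ray(c,e[0]),ray(S,(324.7,247.)),ray(D,(258.6,186.9))]))
E
python3 m2.py
```

```text
60 [298 105  13   4  34] [304.  106.5] [ 3. 12.] [0.4855 0.3349 0.139 ]
   0.0112 179.2
   0.0027 90.7
80 [304 111  22  11  36] [314.2 115.4] [ 1.8 23.3] [0.4951 0.3268 0.139 ]
   0.0215 -154.7
   0.0017 118.6
100 [293 108  41  32 203] [315.2 123.3] [17.5 44.8] [0.4961 0.3195 0.139 ]
   0.0416 -157.7
   0.0163 116.1
ring ((306.1936340332031, 248.16229248046875), (48.53437042236328, 52.52693557739258), 79.67314910888672) 181 [0.4955 0.1569 0.075 ] [0.4961 0.1537 0.0685]
mark tri (array([0.4954393 , 0.1541419 , 0.06865227]), [np.float64(0.0007128557576583632), np.float64(0.0007657560072253061), np.float64(0.00047648529537392434)])
```

>>> drive_tool --targets '[[[0,0,0],[-58,2,10],85],[[0,0,0],[-116,4,30],85],[[0,0,0],[-174,6,50],85],[[0,0,0],[-232,8,75],85],[[0,0,0],[-290,10,100],85],[[0,0,0],[-345,13,125],85],[[0,0,0],[-390,15,155],85],[[0,0,0],[-405,15,180],85]]'

```text
time_s: 2.25
ee_pos: [0.4704, -0.1485, 0.1116]
ee_rot: [-3.141, -0.0, 1.569]
wrist_force: [-0.5, 0.9, -0.2]
grip_width: 0.0848
finger_force: 0.0
```

```bash
cat > m3.py <<'E'
from h import *
import sys,pickle
manip.get_image("wrist")
c=cam("wrist");im=manip.get_image("wrist")[:,:,::-1].copy();g=cv2.cvtColor(im,cv2.COLOR_BGR2GRAY)
cv2.imwrite("pics/w2.png",im);pickle.dump(c,open("w2.pkl","wb"))
s=manip.sense();print(s['time_s'],s['ee_pos'],s['ee_rot'])
q=proj(c,[[.4697,-.1488,.0115],[.6416,-.2033,.039]]);print(q)
m=(g>170).astype(np.uint8);k,l,st,cc=cv2.connectedComponentsWithStats(m);u=np.int32(q[0])
for i in range(1,k):
    if st[i,4]>150: print(st[i],cc[i].round(1),onz(c,cc[i],.012).round(4))
E
python3 m3.py
```

```text
2.35 [ 0.46955804 -0.14727949  0.11005133] [-3.13733545e+00 -1.52273880e-03  1.56939051e+00]
[[279.58248018 212.41655731]
 [487.5964882  285.78783137]]
[ 243  172   78   60 3250] [283.5 200.1] [ 0.4729 -0.138   0.012 ]
[ 111  235   42   72 1199] [134.6 265.4] [ 0.3393 -0.1994  0.012 ]
[462 243  16  62 465] [469.  273.6] [ 0.643  -0.2079  0.012 ]
[483 250  19  20 314] [492.1 259.4] [ 0.6618 -0.1935  0.012 ]
[479 271  19  24 360] [487.9 282.4] [ 0.6638 -0.2176  0.012 ]
[476 296  18  18 253] [483.9 304.2] [ 0.6658 -0.2418  0.012 ]
[244 347  41  13 310] [265.5 353. ] [ 0.4558 -0.298   0.012 ]
[  1 361  18  16 200] [ 10.2 368.3] [ 0.1699 -0.3334  0.012 ]
```

View pics/w2.png

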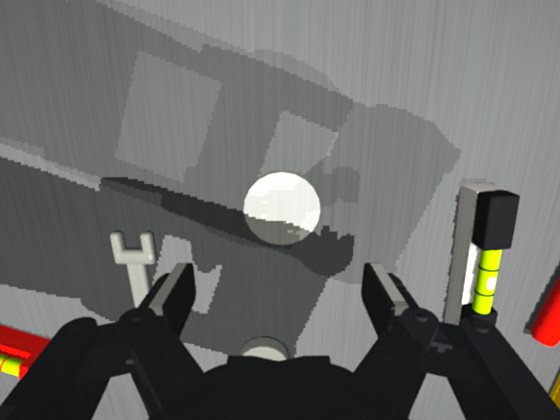

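The wide disc's full outline, shaded part included, is centred near (282,208). That agrees with the fixed views to about 3 mm. The level is on the right at x≈490, away from the fingers.

>>> drive_tool --targets '[[[0,0,0],[1,1,25],85],[[0,0,0],[1,1,60],85],[[0,0,0],[1,1,85],85],[[0,0,0],[1,1,98],85],[[0,0,0],[1,1,103],85],[[0,0,0],[1,1,103],85],[[0,0,0],[1,1,103],70],[[0,0,0],[1,1,103],70]]' --squeeze 40

```text
time_s: 3.35
ee_pos: [0.4722, -0.1458, 0.0106]
ee_rot: [3.141, 0.0, 1.571]
wrist_force: [0.3, -0.3, -0.3]
grip_width: 0.0698
finger_force: 0.0
```

>>> drive_tool --targets '[[[0,0,0],[-0.5,-1,4],70],[[0,0,0],[-0.5,-1,4],60],[[0,0,0],[-0.5,-1,4],60],[[0,0,0],[-0.5,-1,4],60],[[0,0,0],[-0.5,-1,4],60],[[0,0,0],[-0.5,-1,-20],60],[[0,0,0],[-0.5,-1,-60],60],[[0,0,0],[-0.5,-1,-110],60]]' --squeeze 40

```text
time_s: 4.35
ee_pos: [0.4701, -0.146, 0.1199]
ee_rot: [-3.139, -0.001, 1.571]
wrist_force: [-0.8, -0.2, -3.2]
grip_width: 0.0616
finger_force: 45.2
```

>>> drive_tool --targets '[[[0,0,0],[25,2,-25],60],[[0,0,0],[65,5,-45],60],[[0,0,0],[120,10,-50],60],[[0,0,0],[175,15,-50],60],[[0,0,0],[225,19,-45],60],[[0,0,0],[270,22,-35],60],[[0,0,0],[295,25,-30],60],[[0,0,0],[301,25,-30],60]]'

```text
time_s: 5.35
ee_pos: [0.4955, 0.1559, 0.1489]
ee_rot: [-3.14, 0.0, 1.573]
wrist_force: [0.1, -0.7, -2.9]
grip_width: 0.062
finger_force: 45.3
```

```bash
cat > shot.py <<'E'
from h import *
import sys,pickle
n=sys.argv[1]
manip.get_image("wrist");c=cam("wrist");im=manip.get_image("wrist")
cv2.imwrite(f"pics/{n}.png",im[:,:,::-1]);pickle.dump(c,open(n+".pkl","wb"))
s=manip.sense();print(s['time_s'],s['ee_pos'].round(4),s['ee_rot'].round(4),s['wrist_force'].round(1),s['grip_width'])
E
python3 shot.py w3
```

```text
5.45 [0.4957 0.1548 0.1497] [-3.1410e+00  3.0000e-04  1.5715e+00] [ 0.2  0.2 -2.7] 0.06231846338373918
```

View pics/w3.png

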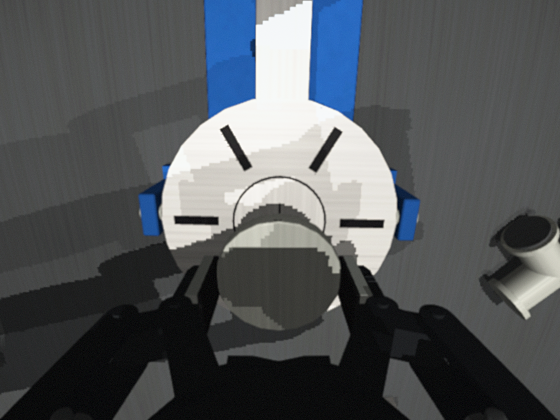

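The wrist view shows the disc held centrally, spanning x 218–340 and y 220–330. The mark ring spans x 234–327, and the line through the side spokes is at y≈221.

Run:
```python
from h import *
import pickle
c=pickle.load(open("w3.pkl","rb"));c1=pickle.load(open("w1.pkl","rb"))
for z in(.068,.072,.075):print('mark',z,onz(c,(280,221.5),z).round(4),'ringdia',np.linalg.norm(onz(c,(234,221.5),z)-onz(c,(327,221.5),z)).round(4))
print('tri w1,w3',tri([ray(c,(280,221.5)),ray(c1,(306.2,248.2))]))
print('tri w3 scene side',tri([ray(c,(280,221.5)),ray(cam('scene'),(324.7,247)),ray(cam('side'),(258.6,186.9))])[0])
for z in(.145,.15,.155,.16):
    L,Rr=onz(c,(217.5,273),z),onz(c,(340.5,273),z);T,B=onz(c,(279,219.5),z),onz(c,(279,331),z)
    print(z,'dia',np.linalg.norm(L-Rr).round(4),np.linalg.norm(T-B).round(4),((L+Rr)/2).round(4),((T+B)/2).round(4))
# spokes direction (mark y axis) & bar axis
a,b=onz(c,(190,220.3),.072),onz(c,(375,223),.072);print('y axis ang',np.degrees(np.arctan2(*(b-a)[1::-1])))
```

```text
mark 0.068 [0.4965 0.1531 0.068 ] ringdia 0.0729
mark 0.072 [0.4965 0.1546 0.072 ] ringdia 0.0716
mark 0.075 [0.4965 0.1558 0.075 ] ringdia 0.0706
tri w1,w3 (array([0.49652576, 0.15173699, 0.06461588]), [np.float64(5.192969642910406e-05), np.float64(5.192969642909068e-05)])
tri w3 scene side [0.49561102 0.15400139 0.06872547]
0.145 dia 0.0662 0.0695 [0.4957 0.1532 0.145 ] [0.4957 0.1492 0.145 ]
0.15 dia 0.0638 0.067 [0.4957 0.1562 0.15  ] [0.4957 0.1524 0.15  ]
0.155 dia 0.0614 0.0645 [0.4957 0.1592 0.155 ] [0.4957 0.1555 0.155 ]
0.16 dia 0.0591 0.062 [0.4957 0.1622 0.16  ] [0.4957 0.1587 0.16  ]
y axis ang -0.7421357426521609
```

>>> drive_tool --targets '[[[0,-0.01,0],[0,0,15],60],[[0,-0.02,0],[0,0,35],60],[[0,-0.03,0],[0,0,50],60],[[0,-0.04,0],[0,0,60],60],[[0,-0.04,0],[0,0,64],60],[[0,-0.04,0],[0,0,66],60],[[0,-0.04,0],[0,0,67],60],[[0,-0.04,0],[0,0,67],60]]'

```text
time_s: 6.45
ee_pos: [0.496, 0.1548, 0.0833]
ee_rot: [3.141, 0.04, 1.571]
wrist_force: [0.3, 0.5, -2.4]
grip_width: 0.0619
finger_force: 45.3
```

>>> drive_tool --targets '[[[0,0,0],[0,0,0.5],60],[[0,0,0],[0,0,1],60],[[0,0,0],[0,0,1.5],60],[[0,0,0],[0,0,2],60],[[0,0,0],[0,0,2.5],60],[[0,0,0],[0,0,3],60],[[0,0,0],[0,0,3],60],[[0,0,0],[0,0,3],60]]'

```text
time_s: 7.45
ee_pos: [0.496, 0.1547, 0.0811]
ee_rot: [3.141, 0.04, 1.571]
wrist_force: [-6.4, -1.8, 11.5]
grip_width: 0.062
finger_force: 46.7
```

>>> drive_tool --targets '[[[0,0,0],[0,0,-0.7],60],[[0,0,0],[0,0,-0.7],66],[[0,0,0],[0,0,-0.7],75],[[0,0,0],[0,0,-0.7],85],[[0,0,0],[0,0,-0.7],85],[[0,0,0],[0,0,-2],85],[[0,0,0],[0,0,-30],85],[[0,0,0],[0,0,-70],85]]'

```text
time_s: 8.45
ee_pos: [0.4954, 0.1573, 0.1499]
ee_rot: [-3.14, 0.041, 1.571]
wrist_force: [1.1, 0.5, 0.0]
grip_width: 0.085
finger_force: 0.0
```

```bash
python3 shot.py w4
python3 - <<'E'
from h import *
manip.get_image
im=cv2.imread("pics/w4.png");g=cv2.cvtColor(im,cv2.COLOR_BGR2GRAY)
a=manip.get_image("scene")[:,:,::-1];b=manip.get_image("side")[:,:,::-1]
cr=lambda i,u,v,w,h:cv2.resize(i[v-h:v+h,u-w:u+w],(400,300),interpolation=cv2.INTER_CUBIC)
cv2.imwrite("pics/c4.png",np.vstack([cv2.resize(im,(800,600))[120:420],np.hstack([cr(a,325,247,60,45),cr(b,259,187,60,45)])]))
E
```

```text
8.55 [0.4974 0.158  0.1544] [3.1359 0.0384 1.5707] [-0.1  0.   0.3] 0.08473284528210143
```

View pics/c4.png

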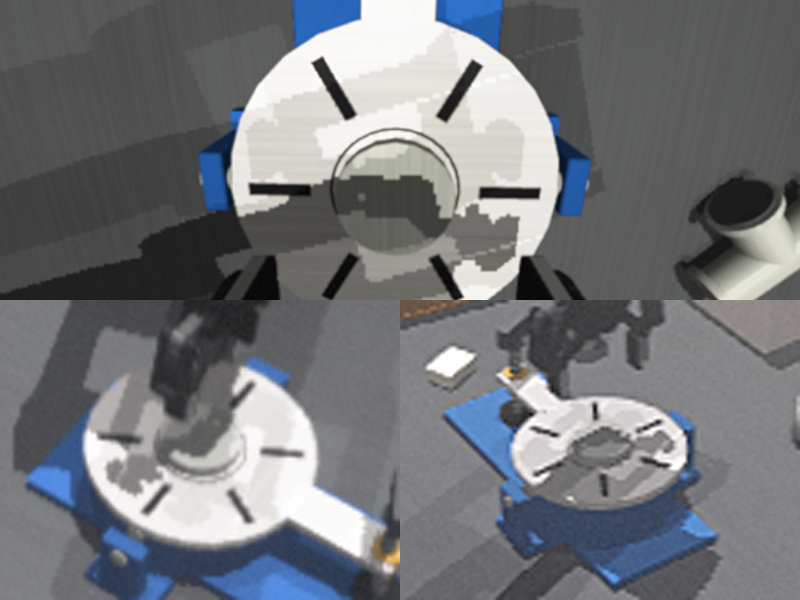

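The wrist crop shows the disc lying inside the black ring, slightly below its middle, with the spoke line at y≈217. I'll compute the offset.

Run:
```python
from h import *
import pickle
c=pickle.load(open("w4.pkl","rb"))
f=lambda x,y:(x/800*560,(y+120)/600*420)
d=onz(c,f(394.5,199),.087);m=onz(c,f(395,191.5),.075);print('disc',d,'mark',m,(d-m)*1e3)
T,B=onz(c,f(394.5,142),.087),onz(c,f(394.5,255),.087);print('dia',np.linalg.norm(T-B))
print(totool([.6416,-.2033,.16]), proj(cam("scene"),[.4955,.155,.087]))
```

```text
disc [0.49567781 0.15604018 0.087     ] mark [0.49591929 0.15523585 0.075     ] [-0.24147552  0.80432875 12.        ]
dia 0.06414842201835949
[-360.92557404  145.48606509    4.81390807] [[325.17249325 242.75298837]]
```

>>> drive_tool --targets '[[[0,0.01,-0.01],[-40,16,-10],85],[[0,0.02,-0.02],[-95,38,-18],85],[[0,0.03,-0.04],[-150,60,-25],85],[[0,0.04,-0.06],[-205,82,-25],85],[[0,0.04,-0.08],[-260,104,-25],85],[[0,0.04,-0.1],[-310,125,-25],85],[[0,0.04,-0.105],[-350,141,-25],85],[[0,0.04,-0.105],[-361,145,-25],85]]'

```text
time_s: 9.65
ee_pos: [0.6409, -0.2044, 0.1872]
ee_rot: [-3.137, -0.001, 1.674]
wrist_force: [-0.8, 0.1, -0.3]
grip_width: 0.085
finger_force: 0.0
```

```bash
python3 shot.py w5
cat > m5.py <<'E'
from h import *
import pickle
c=pickle.load(open("w5.pkl","rb"));im=cv2.imread("pics/w5.png")
h=cv2.cvtColor(im,cv2.COLOR_BGR2HSV);m=cv2.inRange(h,(25,90,60),(60,255,255));m=cv2.morphologyEx(m,cv2.MORPH_CLOSE,np.ones((9,9)))
k,l,st,cc=cv2.connectedComponentsWithStats(m)
for i in range(1,k):
    if st[i,4]>100:
        r=cv2.minAreaRect(np.argwhere(l==i)[:,::-1].astype(np.float32));bp=cv2.boxPoints(r)
        p=np.array([onz(c,b,.04) for b in bp]);d=p[0]-p[1] if np.linalg.norm(p[0]-p[1])>np.linalg.norm(p[1]-p[2]) else p[1]-p[2]
        print(st[i],np.round(r[0],1),p.mean(0).round(4),'len',np.linalg.norm(d).round(4),'ang',np.degrees(np.arctan2(d[1],d[0])).round(2))
        r_s=ray(cam("scene"),(183.4,231.9)),ray(cam("side"),(360.4,236.)) 
        print('tri',tri([ray(c,r[0]),*r_s]))
E
python3 m5.py
```

```text
9.75 [ 0.6406 -0.2029  0.1877] [-3.1376e+00 -1.1000e-03  1.6745e+00] [-0.2 -1.2  0. ] 0.08494745092142954
[275 161  15  60 779] [282.1 190.5] [ 0.6433 -0.2     0.04  ] len 0.0606 ang -85.59
tri (array([ 0.64260121, -0.2021171 ,  0.03456404]), [np.float64(0.0017236657866179022), np.float64(0.002865487537147742), np.float64(0.002131036649030248)])
[ 398  274   97   31 1104] [445.  291.5] [ 0.8419 -0.2979  0.04  ] len 0.1146 ang 179.88
tri (array([ 0.6840054 , -0.20140685,  0.09712889]), [np.float64(0.09519797180431498), np.float64(0.0355024723784397), np.float64(0.0742228298680793)])
[ 464  310   96   42 1453] [513.2 329.2] [ 0.9514 -0.3471  0.04  ] len 0.1643 ang 154.75
tri (array([ 0.68561813, -0.19491896,  0.12357449]), [np.float64(0.11321856603655994), np.float64(0.04221517767937343), np.float64(0.09475904343304835)])
[545 364  15  29 145] [553.9 379.1] [ 1.0447 -0.4255  0.04  ] len 0.0493 ang -91.56
tri (array([ 0.68100515, -0.19344158,  0.14107645]), [np.float64(0.12279140180765132), np.float64(0.05071362996638817), np.float64(0.10448453817034555)])
[416 374  23  46 260] [427.3 396.6] [ 0.8683 -0.4643  0.04  ] len 0.0883 ang -88.97
tri (array([ 0.66880329, -0.21486029,  0.12490969]), [np.float64(0.11110626706508853), np.float64(0.05921912192215627), np.float64(0.08043561977057204)])
```

View pics/w5.png

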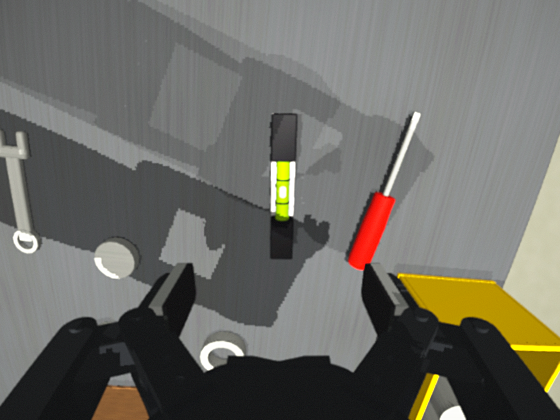

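The wrist view shows the level between the fingers, running from (285,114) to (281.5,259), with the vial middle at (282,190). The screwdriver at (370,240) sits to the right of it.

Run:
```python
from h import *
import pickle
c=pickle.load(open("w5.pkl","rb"));im=cv2.imread("pics/w5.png");g=cv2.cvtColor(im,cv2.COLOR_BGR2GRAY)
for y in(120,135,150,225,235,245,252):
    print(y,g[y,262:306].tolist())
a,b=onz(c,(285,114),.04),onz(c,(281.5,259),.04);d=a-b
print(a,b,(a+b)/2,np.linalg.norm(d),np.degrees(np.arctan2(d[1],d[0])))
h=proj(c,[[.6433,-.2,.04],[.70,-.27,.0],[.70,-.15,.0]]);print(h)
for p in ((388,195),(350,265),(418,114),(370,220)): print('screwdriver',onz(c,p,.015).round(3))
```

```text
120 [109, 110, 109, 108, 107, 109, 113, 114, 105, 72, 46, 54, 59, 60, 58, 60, 60, 63, 62, 65, 73, 82, 83, 83, 83, 83, 85, 83, 85, 84, 84, 84, 83, 71, 56, 77, 105, 108, 111, 120, 132, 133, 134, 134]
135 [112, 112, 108, 110, 109, 111, 112, 108, 80, 42, 38, 51, 65, 73, 76, 76, 74, 76, 77, 75, 74, 77, 76, 75, 73, 75, 73, 73, 75, 74, 73, 74, 66, 55, 62, 91, 109, 108, 110, 122, 132, 135, 136, 133]
150 [114, 111, 109, 108, 110, 111, 114, 112, 92, 48, 51, 68, 68, 69, 68, 67, 68, 67, 66, 65, 66, 66, 64, 65, 63, 65, 64, 64, 61, 64, 64, 62, 53, 46, 77, 105, 111, 110, 109, 123, 133, 134, 134, 131]
225 [80, 81, 75, 77, 80, 81, 78, 72, 53, 26, 22, 17, 20, 15, 16, 17, 16, 15, 16, 14, 18, 17, 14, 18, 19, 22, 25, 28, 29, 25, 22, 39, 56, 59, 55, 55, 55, 58, 55, 57, 53, 60, 57, 57]
235 [81, 81, 77, 79, 80, 78, 77, 68, 46, 30, 35, 37, 33, 36, 36, 35, 34, 35, 34, 32, 32, 30, 26, 25, 29, 26, 23, 28, 25, 23, 27, 44, 55, 58, 64, 70, 77, 80, 78, 82, 78, 79, 79, 80]
245 [81, 77, 80, 82, 79, 79, 78, 69, 44, 32, 31, 35, 34, 34, 32, 34, 35, 33, 32, 33, 35, 30, 32, 33, 33, 33, 35, 32, 29, 30, 44, 66, 82, 81, 80, 81, 79, 77, 80, 79, 79, 80, 79, 79]
252 [78, 79, 81, 82, 77, 79, 77, 69, 43, 31, 31, 33, 34, 30, 32, 33, 33, 31, 33, 31, 31, 32, 32, 31, 31, 31, 29, 29, 30, 27, 52, 79, 82, 82, 80, 79, 79, 80, 82, 78, 80, 80, 80, 79]
[ 0.63802096 -0.12672794  0.04      ] [ 0.6507229  -0.27453366  0.04      ] [ 0.64437193 -0.2006308   0.04      ] 0.14835050201896674 94.91174447998404
[[282.12276865 191.36578502]
 [322.5736537  243.47916065]
 [339.27153624 142.32431802]]
screwdriver [ 0.759 -0.199  0.015]
screwdriver [ 0.733 -0.287  0.015]
screwdriver [ 0.772 -0.112  0.015]
screwdriver [ 0.745 -0.229  0.015]
```

>>> drive_tool --targets '[[[0,0,0.016],[1,3,35],85],[[0,0,0.016],[1,3,85],85],[[0,0,0.016],[1,3,130],85],[[0,0,0.016],[1,3,155],85],[[0,0,0.016],[1,3,165],70],[[0,0,0.016],[1,3,167],55],[[0,0,0.016],[1,3,167],45],[[0,0,0.016],[1,3,167],40]]'

```text
time_s: 10.75
ee_pos: [0.6439, -0.2011, 0.0235]
ee_rot: [-3.141, 0.001, 1.66]
wrist_force: [-0.4, 0.5, -0.9]
grip_width: 0.0398
finger_force: 0.0
```

>>> drive_tool --targets '[[[0,0,0],[0,0,0],30],[[0,0,0],[0,0,0],20],[[0,0,0],[0,0,0],20],[[0,0,0],[0,0,0],20],[[0,0,0],[0,0,-10],20],[[0,0,0],[0,0,-45],20],[[0,0,0],[0,0,-95],20],[[0,0,0],[0,0,-140],20]]' --squeeze 40

```text
time_s: 11.75
ee_pos: [0.6435, -0.2009, 0.1643]
ee_rot: [-3.14, -0.0, 1.66]
wrist_force: [0.2, 0.9, -1.6]
grip_width: 0.0232
finger_force: 39.9
```

Run:
```python
from h import *
manip.get_image("wrist")
s=manip.sense();print(s['time_s'],s['ee_pos'],s['ee_rot'],s['wrist_force'],s['wrist_torque'],s['grip_width']);print(totool([.4957,.156,.20]))
c=cam("wrist");cv2.imwrite("pics/w6.png",manip.get_image("wrist")[:,:,::-1]);import pickle;pickle.dump(c,open("w6.pkl","wb"))
```

```text
11.8 [ 0.64515746 -0.20145177  0.17136871] [3.13686859e+00 3.03440347e-03 1.65978607e+00] [ 1.33596095 -0.90056384  5.20689339] [ 0.01609606 -0.0653295   0.04862385] 0.02293835235774887
[ 369.23140106 -116.95663558  -30.3046647 ]
```

>>> drive_tool --targets '[[[0,0,0.01],[40,-13,-20],20],[[0,0,0.03],[95,-30,-30],20],[[0,-0.01,0.05],[150,-48,-35],20],[[0,-0.02,0.07],[205,-65,-35],20],[[0,-0.03,0.09],[260,-83,-35],20],[[0,-0.04,0.1],[315,-100,-35],20],[[0,-0.04,0.1],[358,-113,-35],20],[[0,-0.04,0.1],[369,-117,-35],20]]'

```text
time_s: 12.85
ee_pos: [0.4933, 0.1581, 0.1972]
ee_rot: [-3.141, 0.04, 1.562]
wrist_force: [1.1, -0.4, -2.1]
grip_width: 0.0231
finger_force: 40.0
```

```bash
python3 shot.py w7
python3 - <<'E'
from h import *
import pickle
c=pickle.load(open("w7.pkl","rb"));im=cv2.imread("pics/w7.png")
h=cv2.cvtColor(im,cv2.COLOR_BGR2HSV);m=cv2.inRange(h,(25,90,60),(60,255,255))
k,l,st,cc=cv2.connectedComponentsWithStats(m);o=st[1:,4].argsort()[::-1][:4]+1
print(st[o],cc[o])
E
```

```text
12.95 [0.494  0.1568 0.1973] [-3.1411  0.0402  1.5614] [ 0.1 -0.7 -1. ] 0.02359080906209445
[[ 264  268   29   42 1037]
 [ 264  231   30   37 1030]
 [ 265  310   27   33  600]] [[278.26133076 288.48408872]
 [278.35339806 248.10679612]
 [277.76333333 328.36      ]]
```

View pics/w7.png

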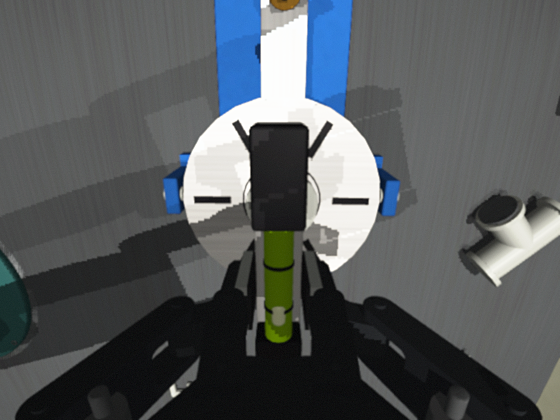

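The wrist view shows the level held upright between the pads, its far end at y≈123 and the vial rings at y≈268 and y≈310. The far end lies over the plate along the arm.

Run:
```python
from h import *
import pickle
c=pickle.load(open("w7.pkl","rb"));s=manip.sense()
Rt=Ro.from_euler('xyz',[-3.1411,.0402,1.5614]);T=np.array([.494,.1568,.1973])
def ontool(uv,z):  # intersect with plane tool z = z (m), result in tool frame
    o,v=ray(c,uv);o=Rt.inv().apply(o-T);v=Rt.inv().apply(v);return (o+v*(z-o[2])/v[2])*1e3
for zt in(-.0165,-.0185):
    print(zt,[ontool(p,zt).round(1)[:2].tolist() for p in((278.3,268),(278,310),(279,123),(250,200),(307,200))])
print('mark',onz(c,((194+368)/2,200.5),.075), 'disc was .4957,.156'); print(totool([.4957,.156,.12]))
```

```text
-0.0165 [[14.0, -0.9], [-8.9, -1.0], [77.3, -0.7], [46.2, -12.7], [46.2, 11.1]]
-0.0185 [[15.2, -0.9], [-7.4, -1.0], [77.4, -0.7], [46.8, -12.5], [46.8, 10.9]]
mark [0.49541485 0.15526603 0.075     ] disc was .4957,.156
[ 2.31106641  1.71152464 77.2502724 ]
```

>>> drive_tool --targets '[[[0,0,0],[0,0.5,15],20],[[0,0,0],[0,1,35],20],[[0,0,0],[0,1.5,55],20],[[0,0,0],[0,1.7,70],20],[[0,0,0],[-0.5,1.7,78],20],[[0,0,0],[-0.5,1.7,82],20],[[0,0,0],[-0.5,1.7,83],20],[[0,0,0],[-0.5,1.7,83],20]]'

```text
time_s: 13.95
ee_pos: [0.4963, 0.1525, 0.1151]
ee_rot: [3.141, 0.04, 1.56]
wrist_force: [0.6, -0.1, -1.7]
grip_width: 0.0232
finger_force: 40.0
```

>>> drive_tool --targets '[[[0,0,0],[0,0,0.4],20],[[0,0,0],[0,0,0.8],20],[[0,0,0],[0,0,1.2],20],[[0,0,0],[0,0,1.6],20],[[0,0,0],[0,0,2],20],[[0,0,0],[0,0,2.4],20],[[0,0,0],[0,0,2.4],20],[[0,0,0],[0,0,2.4],20]]'

```text
time_s: 14.95
ee_pos: [0.4961, 0.1523, 0.1123]
ee_rot: [-3.142, 0.04, 1.56]
wrist_force: [-0.6, 0.0, -2.0]
grip_width: 0.0231
finger_force: 40.1
```

>>> drive_tool --targets '[[[0,0,0],[0,0,0.3],20],[[0,0,0],[0,0,0.6],20],[[0,0,0],[0,0,0.9],20],[[0,0,0],[0,0,1.2],20],[[0,0,0],[0,0,1.5],20],[[0,0,0],[0,0,1.5],20],[[0,0,0],[0,0,1.5],20],[[0,0,0],[0,0,1.5],20]]'

```text
time_s: 15.95
ee_pos: [0.4961, 0.1522, 0.1108]
ee_rot: [-3.142, 0.04, 1.56]
wrist_force: [0.1, -0.6, -1.7]
grip_width: 0.0232
finger_force: 40.1
```

>>> drive_tool --targets '[[[0,0,0],[0,0,0.3],20],[[0,0,0],[0,0,0.6],20],[[0,0,0],[0,0,0.9],20],[[0,0,0],[0,0,1.2],20],[[0,0,0],[0,0,1.2],20],[[0,0,0],[0,0,1.2],20],[[0,0,0],[0,0,1.2],20],[[0,0,0],[0,0,1.2],20]]'

```text
time_s: 16.95
ee_pos: [0.4962, 0.1522, 0.1101]
ee_rot: [3.141, 0.04, 1.56]
wrist_force: [-3.0, -2.1, 6.2]
grip_width: 0.0234
finger_force: 41.2
```

>>> drive_tool --targets '[[[0,0,0],[0,0,-0.3],20],[[0,0,0],[0,0,-0.3],26],[[0,0,0],[0,0,-0.3],32],[[0,0,0],[0,0,-0.3],42],[[0,0,0],[0,0,-0.3],52],[[0,0,0],[0,0,-5],52],[[0,0,0],[0,0,-35],52],[[0,0,0],[0,0,-80],52]]'

```text
time_s: 17.95
ee_pos: [0.4956, 0.1552, 0.1897]
ee_rot: [-3.139, 0.041, 1.56]
wrist_force: [0.5, 0.5, 0.2]
grip_width: 0.0517
finger_force: 0.0
```

```bash
python3 shot.py w8
cat > m8.py <<'E'
from h import *
import sys,pickle
n=sys.argv[1]; c=pickle.load(open(n+".pkl","rb"));im=cv2.imread(f"pics/{n}.png")
h=cv2.cvtColor(im,cv2.COLOR_BGR2HSV);m=cv2.inRange(h,(25,70,50),(60,255,255))
k,l,st,cc=cv2.connectedComponentsWithStats(m);o=[i for i in range(1,k) if st[i,4]>60]
for i in o: print(st[i].tolist(),cc[i].round(1).tolist(),onz(c,cc[i],.1265).round(4).tolist())
# profile along the vial
M=cv2.morphologyEx(m,cv2.MORPH_CLOSE,np.ones((9,9)));k,l,st,cc=cv2.connectedComponentsWithStats(M);i=st[1:,4].argmax()+1
x=int(cc[i][0]);y0,hh=st[i][1],st[i][3]
for y in range(y0-6,y0+hh+7,2):print(y,im[y,x-2:x+3].mean(0).astype(int).tolist(),round(onz(c,(x,y),.1265)[1],4))
E
python3 m8.py w8
```

```text
18.05 [0.4976 0.1559 0.1949] [3.1352 0.0381 1.5596] [-0.9  0.3 -0.4] 0.05202077821489855
[267, 184, 19, 25, 447] [276.2, 195.8] [0.4962, 0.1751, 0.1265]
[267, 209, 19, 52, 792] [276.1, 234.3] [0.4957, 0.1443, 0.1265]
178 [37, 37, 36] 0.1882
180 [37, 36, 37] 0.1868
182 [36, 30, 33] 0.1853
184 [15, 84, 62] 0.1838
186 [0, 247, 204] 0.1824
188 [0, 243, 206] 0.1809
190 [0, 242, 204] 0.1794
192 [0, 233, 189] 0.1779
194 [0, 227, 178] 0.1764
196 [0, 214, 164] 0.1749
198 [0, 215, 165] 0.1734
200 [0, 215, 166] 0.1718
202 [0, 214, 165] 0.1703
204 [0, 215, 166] 0.1687
206 [0, 213, 163] 0.1672
208 [6, 125, 92] 0.1656
210 [10, 35, 28] 0.1641
212 [3, 83, 60] 0.1625
214 [0, 81, 60] 0.1609
216 [0, 82, 59] 0.1593
218 [1, 83, 61] 0.1577
220 [1, 82, 60] 0.1561
222 [1, 83, 60] 0.1545
224 [1, 83, 60] 0.1529
226 [31, 92, 75] 0.1512
228 [93, 119, 118] 0.1496
230 [93, 119, 118] 0.1479
232 [91, 117, 116] 0.1463
234 [89, 115, 115] 0.1446
236 [109, 140, 139] 0.1429
238 [138, 174, 173] 0.1412
240 [76, 124, 114] 0.1395
242 [0, 128, 94] 0.1378
244 [0, 129, 95] 0.1361
246 [0, 129, 95] 0.1344
248 [0, 129, 95] 0.1327
250 [0, 128, 95] 0.1309
252 [0, 129, 95] 0.1292
254 [0, 129, 95] 0.1274
256 [0, 131, 97] 0.1256
258 [0, 157, 118] 0.1238
260 [10, 84, 62] 0.122
262 [20, 15, 17] 0.1202
264 [20, 20, 20] 0.1184
266 [20, 20, 20] 0.1166
```

Run:
```python
from h import *
s=manip.sense();R0=Ro.from_euler('xyz',[np.pi,.04,1.56])
for y in(2.2,2.8,3.57):print(y,(R0.inv()*Ro.from_euler('xyz',[np.pi,0,y])).as_rotvec().round(3))
print(R0.inv().apply(np.array([.4975,.32,.23])-[.496,.1555,.190])*1e3, s['ee_pos'])
```

```text
2.2 [-0.013  0.039 -0.64 ]
2.8 [-0.025  0.035 -1.24 ]
3.57 [-0.04   0.026 -2.01 ]
[162.77544605  -0.27604868 -46.54651396] [0.49763378 0.15586672 0.19488796]
```

>>> drive_tool --targets '[[[0,0.04,-0.16],[5,0,-25],85],[[-0.007,0.04,-0.32],[20,0,-45],85],[[-0.01,0.039,-0.48],[50,0,-46],85],[[-0.013,0.039,-0.64],[80,0,-46],85],[[-0.016,0.038,-0.8],[110,0,-46],85],[[-0.019,0.037,-0.96],[135,0,-46],85],[[-0.023,0.036,-1.12],[155,0,-46],85],[[-0.026,0.035,-1.28],[163,0,-46],85]]'

```text
time_s: 19.05
ee_pos: [0.4978, 0.321, 0.2285]
ee_rot: [3.141, -0.001, 2.846]
wrist_force: [-0.3, 0.0, -0.3]
grip_width: 0.0849
finger_force: 0.0
```

>>> drive_tool --targets '[[[0,0,-0.15],[0,0,0],85],[[0,0,-0.3],[0,0,0],85],[[0,0,-0.45],[0,0,0],85],[[0,0,-0.6],[0,0,0],85],[[0,0,-0.7],[0,0,0],85],[[0,0,-0.73],[0,0,0],85],[[0,0,-0.73],[0,0,0],85],[[0,0,-0.73],[0,0,0],85]]'

```text
time_s: 20.05
ee_pos: [0.498, 0.3201, 0.2289]
ee_rot: [3.141, 0.0, -2.715]
wrist_force: [0.0, -0.6, -0.3]
grip_width: 0.0848
finger_force: 0.0
```

```bash
python3 shot.py w9
python3 - <<'E'
from h import *
import pickle
c=pickle.load(open("w9.pkl","rb"));im=cv2.imread("pics/w9.png");g=cv2.cvtColor(im,cv2.COLOR_BGR2GRAY)
q=proj(c,[[.4975,.32,.139],[.51,.3262,.139]]);print(q)
u,v=np.int32(q[0]);cv2.imwrite("pics/c9.png",cv2.resize(im[max(v-90,0):v+110,max(u-130,0):u+130],(780,600)));print(max(v-90,0),u-130)
E
```

```text
20.15 [0.498  0.32   0.2289] [ 3.1409e+00  1.0000e-04 -2.7141e+00] [0.6 0.6 0.7] 0.08472482595931231
[[277.84514135 214.56895379]
 [278.40251373 230.52870719]]
124 147
```

View pics/c9.png

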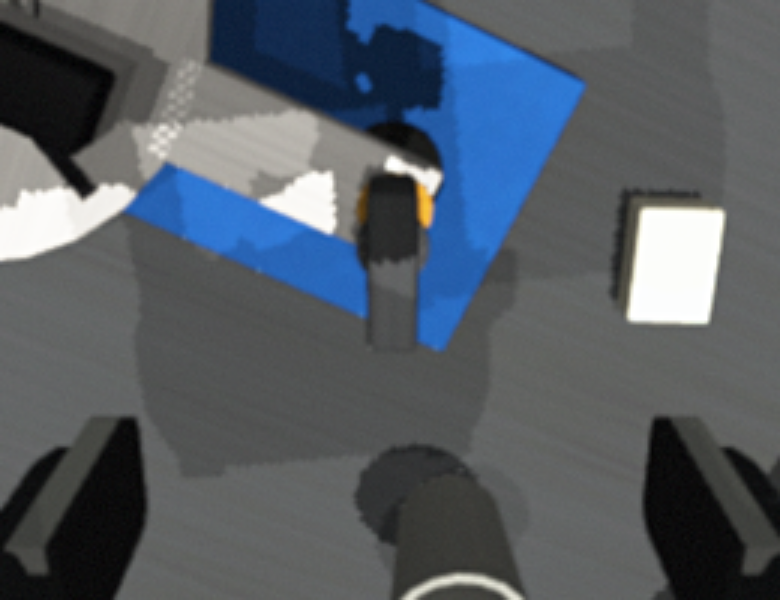

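The crop shows the bar vertical in the image from y 173 to 350, so the tool is aligned with it, and the centre is at my estimate of (0.4975, 0.320).

>>> drive_tool --targets '[[[0,0,0],[0,0,25],60],[[0,0,0],[0,0,60],50],[[0,0,0],[0,0,90],50],[[0,0,0],[0,0,106],50],[[0,0,0],[0,0,112],50],[[0,0,0],[0,0,112],35],[[0,0,0],[0,0,112],25],[[0,0,0],[0,0,112],20]]' --squeeze 30

```text
time_s: 21.15
ee_pos: [0.4986, 0.3199, 0.1182]
ee_rot: [-3.141, 0.002, -2.713]
wrist_force: [0.9, -5.3, 4.7]
grip_width: 0.0203
finger_force: 17.1
```

>>> drive_tool --targets '[[[0,0,0],[0,0,0],15],[[0,0,0],[0,0,0],10],[[0,0,0],[0,0,0],10],[[0,0,0],[0,0,0],10],[[0,0,0],[0,0,0],10],[[0,0,0.05],[0,0,0],10],[[0,0,0.12],[0,0,0],10],[[0,0,0.2],[0,0,0],10]]' --squeeze 30

```text
time_s: 22.15
ee_pos: [0.4986, 0.3199, 0.1183]
ee_rot: [3.141, 0.002, -2.916]
wrist_force: [0.6, -3.2, 4.0]
grip_width: 0.0196
finger_force: 29.2
```

```bash
python3 shot.py w10
python3 - <<'E'
from h import *
import pickle
c=pickle.load(open("w10.pkl","rb"));im=cv2.imread("pics/w10.png");g=cv2.cvtColor(im,cv2.COLOR_BGR2GRAY)
s=manip.sense();R=Ro.from_euler('xyz',s['ee_rot']);
P=lambda x,y,z:s['ee_pos']+R.apply(np.array([x,y,z])/1e3)
q=proj(c,[P(23,-7,-21),P(23,7,-21),P(-23,7,-21),P(-23,-7,-21),P(0,-10,8),P(0,10,8),P(11,-10,-11),P(11,10,-11)]);print(q.round(0).tolist(),s['wrist_torque'])
x0,x1=int(q[:4,0].min())-34,int(q[:4,0].max())+34
for y in range(int(q[0,1])-24,min(int(q[2,1])+12,419),5):print(y,' '.join('%3d'%v for v in g[y,x0:x1:3]))
print(x0)
c8=None
E
```

```text
22.25 [0.4986 0.3199 0.1183] [ 3.1413e+00  1.9000e-03 -2.9147e+00] [ 1.5 -5.7  6.5] 0.01952815129394528
[[261.0, 253.0], [294.0, 253.0], [292.0, 338.0], [263.0, 339.0], [259.0, 266.0], [296.0, 266.0], [256.0, 266.0], [299.0, 266.0]] [-0.95499034 -0.21416833 -0.01186481]
228 144 147 146 148 148 145 143 143 141 141 142 143 101  87  70  74  72  71  71  67  85 107 106  94  91  90  90  90  92  91  91  92  93  92
233 144 144 143 143 142 142 139 143 106 123  92  91  70  64  39  34  29  27  27  27  51  60  92 109  89  91  94  92  90  93  92  93  91  94
238 137 135 134 133 135 120  91  90  91  91  92  86  71  28  30  26  28  28  31  29  29  30  49  68  83  91  90  90  93  90  93  92  94  94
243  88 135 120  93  90  89  92  91  86  85  85  85  73  26  31  29  31  30  28  30  29  28  68  96 117  89  92  89  90  91  92  92  92  93
248  91  88  89  89  92  91  89  88  90  88  91  91  79  24  28  26  28  29  31  27  28  31  46 136  89  89  91  92  90  89  88  91  90  91
253  98  95  99  98  95  94  91  74  71  69  46  23  74  40  41  41  40  41  39  40  39  40  35  89  10  73  76  71  80  90  89  
[... 1974 characters left out ...]
  16  16  16  17  15  15  14  14  10  33  55 104 109  23  30  30  29  29  28  55  78  73  74 106 103  26  56  15  15  17  18  16  14  16
333  15  19  17  16  15  15  16  15  30 108 105 106 107  33  29  26  67  47  75  80  77  73  91  88  56  55  57  16  14  16  16  15  15  14
338  15  16  18  13  15  16  18  15  52 104 104 108 108 109 110 110 108 109 107 107 107 108  82  56  56  53  56  22  16  17  15  15  15  15
343  21  16  15  16  16  16  15  20  51 106 107 107 105 107 108 107 105 105 106 105 108 109  85  55  54  55  53  20  17  15  11  15  16  14
348  15  13  12  16  14  14  14  12  50 105 107 106 106 106 105 107 107 109 107 108 106 107  80  55  53  55  55  20  15  17  16  15  13  16
226
```

>>> drive_tool --targets '[[[0,0,0.1],[0,0,0],10],[[0,0,0.2],[0,0,0],10],[[0,0,0.3],[0,0,0],10],[[0,0,0.4],[0,0,0],10],[[0,0,0.5],[0,0,0],10],[[0,0,0.6],[0,0,0],10],[[0,0,0.66],[0,0,0],10],[[0,0,0.68],[0,0,0],10]]'

```text
time_s: 23.25
ee_pos: [0.4986, 0.3202, 0.1182]
ee_rot: [3.14, 0.001, 2.69]
wrist_force: [2.5, -2.9, 6.0]
grip_width: 0.0197
finger_force: 29.3
```

```bash
python3 shot.py w11
python3 - <<'E'
from h import *
import pickle
c=pickle.load(open("w11.pkl","rb"));im=cv2.imread("pics/w11.png");g=cv2.cvtColor(im,cv2.COLOR_BGR2GRAY)
for y in(250,262,275,290,305,320,335):print(y,' '.join('%3d'%v for v in g[y,240:320:3]))
print('vial px',proj(c,[[.496,.153,.1265],[.496,.228,.127]]))
# side / scene: bubble and vial extents
for n in("side","scene"):
    cc=cam(n);I=manip.get_image(n)[:,:,::-1];p=proj(cc,[[.496,y,.1265] for y in np.arange(.118,.190,.003)])
    print(n,[cv2.getRectSubPix(I,(1,1),(float(a),float(b)))[0,0].tolist() for a,b in p])
E
```

```text
23.35 [0.4986 0.3202 0.1182] [3.1397e+00 1.1000e-03 2.6910e+00] [ 1.5 -3.4  5.8] 0.01983199517610344
250 105 102 105  95  96  99  78  94  34  34  33  35  35  33  31  30  32  29  70  84  73  92  93  97 100 102 104
262  19  26  87  89  88  44  15  35  51  50  43  38  53  49  35  34  34  35  34  23  15  81  79  80  58  21  16
275  22  83  88  84  70  16  14  33  33  35  35  38  35  36  35  35  30  35  33  20  15  28  81  80  80  57  22
290  18  18  70  95  26  16  12 101  41  36  37  35  36  34  35  33  36  29  88  41  17  21  77  91  28  16  17
305  19  18  17  18  20  18  45 105  44  37  35  38  34  36  37  34  37  30 103  94  12  20  18  19  21  18  21
320  15  17  18  14  21  16 121 107  51  34  35  34  36  34  33  31  34  31 101 103  42  23  20  18  17  19  18
335  18  17  19  16 127 125 125 125 124  43  35  34  37  42  40  41  42  68 103 100 102 102  65  18  17  18  20
vial px [[ 29.10071092 378.59812148]
 [124.21337869 341.6181859 ]]
side [[132, 186, 172], [164, 241, 224], [141, 231, 211], [114, 218, 196], [103, 221, 195], [105, 199, 178], [91, 177, 154], [108, 193, 174], [156, 234, 217], [205, 228, 224], [211, 228, 225], [214, 232, 228], [158, 221, 206], [96, 203, 181], [107, 185, 169], [111, 219, 196], [98, 192, 171], [80, 167, 144], [69, 135, 117], [63, 106, 95], [62, 84, 79], [64, 69, 69], [65, 58, 61], [67, 61, 64], [66, 62, 65]]
scene [[73, 150, 128], [88, 241, 212], [96, 249, 226], [101, 251, 231], [105, 251, 231], [100, 249, 226], [97, 223, 194], [99, 229, 202], [148, 249, 235], [220, 253, 248], [244, 254, 252], [242, 253, 252], [178, 252, 243], [107, 249, 228], [88, 214, 181], [92, 239, 211], [96, 248, 226], [89, 240, 209], [74, 185, 153], [72, 170, 142], [68, 148, 125], [58, 83, 77], [60, 58, 58], [58, 55, 55], [57, 55, 57]]
```

The ring dips in both fixed views put the bubble midway between the rings. I'll release the foot and check again once the bubble has settled.

>>> drive_tool --targets '[[[0,0,0],[0,0,0],20],[[0,0,0],[0,0,0],35],[[0,0,0],[0,0,0],50],[[0,0,0],[0,0,0],50],[[0,0,0],[0,0,-15],50],[[0,0,0],[0,0,-50],50],[[0,0,0],[0,0,-90],50],[[0,0,0],[0,0,-110],50]]'

```text
time_s: 24.45
ee_pos: [0.4984, 0.3203, 0.2302]
ee_rot: [3.138, 0.001, 2.69]
wrist_force: [0.1, 0.6, -0.1]
grip_width: 0.05
finger_force: 0.0
```

>>> drive_tool --targets '[[[0,0,0.16],[10,5,0],30],[[0,0,0.32],[30,15,0],10],[[0,0,0.48],[50,30,0],0],[[0,0,0.64],[65,60,0],0],[[0,0,0.8],[70,90,0],0],[[0,0,0.96],[72,120,0],0],[[0,0,1.1],[74,140,0],0],[[0,0,1.13],[75,150,0],0]]'

```text
time_s: 25.45
ee_pos: [0.496, 0.4885, 0.2265]
ee_rot: [-3.141, 0.0, 1.56]
wrist_force: [-0.5, -0.1, 0.4]
grip_width: 0.0001
finger_force: 0.0
```

```bash
python3 shot.py w12; python3 -c "
from h import *
print(totool([.496,.153,.16]));print(proj(cam('wrist'),[.496,.153,.1265]))"; python3 m8.py w12
```

```text
25.55 [0.496  0.4881 0.2266] [-3.1409e+00 -2.0000e-04  1.5623e+00] [-0.1  0.2 -0.3] 9.185406352608667e-05
[-335.10368278    2.94276303   66.52394795]
[[280.68246425 462.48249367]]
[350, 0, 79, 57, 1726] [386.9, 26.4] [0.5746, 0.6272, 0.1265]
[264, 20, 7, 54, 97] [267.2, 47.5] [0.489, 0.6132, 0.1265]
[354, 48, 35, 12, 98] [369.6, 53.1] [0.5633, 0.6093, 0.1265]
[289, 59, 30, 13, 152] [305.6, 65.4] [0.5168, 0.6009, 0.1265]
[372, 58, 36, 10, 160] [387.1, 62.9] [0.5768, 0.6028, 0.1265]
[282, 66, 81, 40, 1389] [317.3, 87.1] [0.5257, 0.5859, 0.1265]
[360, 76, 91, 43, 1370] [413.9, 98.5] [0.5996, 0.578, 0.1265]
[291, 103, 46, 9, 82] [311.9, 106.7] [0.522, 0.5719, 0.1265]
[400, 121, 82, 15, 140] [440.6, 127.5] [0.6236, 0.5566, 0.1265]
-6 [20, 19, 18] 0.6478
-4 [20, 19, 18] 0.6465
-2 [22, 20, 20] 0.6453
0 [138, 232, 254] 0.644
2 [141, 233, 254] 0.6427
4 [141, 234, 254] 0.6415
6 [141, 234, 254] 0.6402
8 [143, 235, 255] 0.6389
10 [143, 235, 254] 0.6376
12 [144, 236, 255] 0.6363
14 [140, 233, 254] 0.6351
16 [146, 238, 255] 0.6338
18 [146, 237, 255] 0.6325
20 [152, 241, 255] 0.6312
22 [144, 236, 2
[... 856 characters left out ...]
54] 0.5853
90 [133, 227, 254] 0.5838
92 [139, 231, 254] 0.5824
94 [137, 231, 254] 0.581
96 [145, 236, 255] 0.5796
98 [142, 234, 255] 0.5781
100 [149, 239, 255] 0.5767
102 [138, 232, 254] 0.5752
104 [143, 234, 254] 0.5738
106 [141, 233, 254] 0.5723
108 [140, 232, 254] 0.5709
110 [127, 220, 253] 0.5694
112 [126, 217, 252] 0.5679
114 [109, 194, 246] 0.5665
116 [117, 205, 251] 0.565
118 [79, 146, 213] 0.5635
120 [45, 55, 69] 0.562
122 [69, 68, 67] 0.5605
124 [63, 62, 62] 0.559
126 [55, 56, 54] 0.5575
128 [51, 50, 49] 0.556
130 [50, 51, 49] 0.5545
132 [50, 50, 49] 0.553
134 [51, 50, 48] 0.5514
136 [61, 61, 60] 0.5499
138 [114, 114, 112] 0.5484
140 [112, 112, 111] 0.5468
142 [113, 113, 112] 0.5453
```

The last shift had the wrong sign: the arm went clear to +y at a safe height, with no contact. I'll go back over the level.

>>> drive_tool --targets '[[[0,0,0],[-30,0,0],0],[[0,0,0],[-80,1,0],0],[[0,0,0],[-135,2,0],0],[[0,0,0],[-190,3,0],0],[[0,0,0],[-245,3,10],0],[[0,0,0],[-295,3,20],0],[[0,0,0],[-328,3,30],0],[[0,0,0],[-335,3,32],0]]'

```text
time_s: 26.55
ee_pos: [0.4947, 0.1507, 0.1945]
ee_rot: [-3.141, -0.0, 1.56]
wrist_force: [0.6, -0.3, -0.4]
grip_width: -0.0002
finger_force: 0.0
```

```bash
python3 shot.py w13; python3 -c "
from h import *
print(totool([.496,.153,.14]))"; python3 m8.py w13 | awk '/^\[/||$1%4==0'
```

```text
26.65 [0.4951 0.1522 0.195 ] [ 3.1415e+00 -8.0000e-04  1.5602e+00] [-0.1  0.2 -0.2] -3.180451458570577e-05
[ 0.80618907  0.92160688 54.99826968]
[271, 185, 19, 55, 908] [279.8, 210.1] [0.4958, 0.1626, 0.1265]
[271, 240, 18, 12, 195] [279.5, 245.9] [0.4953, 0.1339, 0.1265]
```

```bash
python3 m8.py w13 | tail -n +3
```

```text
179 [34, 32, 33] 0.1857
181 [34, 33, 34] 0.1842
183 [35, 28, 31] 0.1828
185 [13, 97, 71] 0.1813
187 [0, 245, 201] 0.1799
189 [0, 241, 203] 0.1784
191 [0, 241, 201] 0.177
193 [0, 241, 202] 0.1755
195 [0, 240, 201] 0.174
197 [0, 240, 200] 0.1725
199 [0, 240, 201] 0.171
201 [0, 240, 201] 0.1695
203 [0, 240, 201] 0.168
205 [0, 239, 196] 0.1665
207 [0, 231, 180] 0.165
209 [1, 156, 115] 0.1635
211 [18, 76, 59] 0.1619
213 [0, 195, 148] 0.1604
215 [0, 212, 162] 0.1588
217 [30, 214, 168] 0.1573
219 [205, 245, 242] 0.1557
221 [230, 249, 249] 0.1541
223 [221, 247, 247] 0.1526
225 [215, 248, 248] 0.151
227 [106, 139, 137] 0.1494
229 [89, 115, 114] 0.1478
231 [84, 110, 108] 0.1462
233 [25, 86, 69] 0.1446
235 [2, 81, 59] 0.1429
237 [0, 108, 79] 0.1413
239 [6, 87, 64] 0.1397
241 [12, 47, 36] 0.138
243 [0, 128, 94] 0.1364
245 [0, 128, 94] 0.1347
247 [0, 130, 96] 0.133
249 [0, 128, 94] 0.1313
251 [14, 55, 41] 0.1297
253 [17, 15, 15] 0.128
255 [15, 15, 16] 0.1263
257 [15, 16, 16] 0.1245
```

The rings are at y=0.1620 and y=0.1385, and the bubble runs from 0.1565 to 0.145, so it is centred to about 0.5 mm. Now I'll press.

>>> drive_tool --targets '[[[0,0,0],[-1,0.5,10],0],[[0,0,0],[-1,0.5,25],0],[[0,0,0],[-1,0.5,40],0],[[0,0,0],[-1,0.5,48],0],[[0,0,0],[-1,0.5,52],0],[[0,0,0],[-1,0.5,54],0],[[0,0,0],[-1,0.5,54],0],[[0,0,0],[-1,0.5,54],0]]'

```text
time_s: 27.65
ee_pos: [0.496, 0.1518, 0.1412]
ee_rot: [3.141, -0.001, 1.56]
wrist_force: [0.7, -0.4, 0.7]
grip_width: -0.0002
finger_force: 0.0
```

>>> drive_tool --targets '[[[0,0,0],[0,0,0.3],0],[[0,0,0],[0,0,0.6],0],[[0,0,0],[0,0,0.9],0],[[0,0,0],[0,0,1.2],0],[[0,0,0],[0,0,1.5],0],[[0,0,0],[0,0,1.8],0],[[0,0,0],[0,0,2],0],[[0,0,0],[0,0,2],0]]'

```text
time_s: 28.65
ee_pos: [0.4958, 0.1518, 0.1388]
ee_rot: [-3.141, -0.001, 1.56]
wrist_force: [0.4, -0.4, 0.1]
grip_width: -0.0
finger_force: 0.0
```

>>> drive_tool --targets '[[[0,0,0],[0,0,0.3],0],[[0,0,0],[0,0,0.6],0],[[0,0,0],[0,0,0.9],0],[[0,0,0],[0,0,1.2],0],[[0,0,0],[0,0,1.5],0],[[0,0,0],[0,0,1.8],0],[[0,0,0],[0,0,1.8],0],[[0,0,0],[0,0,1.8],0]]'

```text
time_s: 29.65
ee_pos: [0.4958, 0.1518, 0.1371]
ee_rot: [-3.142, -0.001, 1.56]
wrist_force: [0.1, -0.4, -0.0]
grip_width: 0.0
finger_force: 0.0
```

>>> drive_tool --targets '[[[0,0,0],[0,0,0.2],0],[[0,0,0],[0,0,0.4],0],[[0,0,0],[0,0,0.6],0],[[0,0,0],[0,0,0.8],0],[[0,0,0],[0,0,1.0],0],[[0,0,0],[0,0,1.2],0],[[0,0,0],[0,0,1.2],0],[[0,0,0],[0,0,1.2],0]]'

```text
time_s: 30.65
ee_pos: [0.4958, 0.1518, 0.1359]
ee_rot: [-3.141, -0.001, 1.56]
wrist_force: [0.3, 0.7, 0.4]
grip_width: 0.0002
finger_force: 0.0
```

>>> drive_tool --targets '[[[0,0,0],[0,0,0.2],0],[[0,0,0],[0,0,0.4],0],[[0,0,0],[0,0,0.6],0],[[0,0,0],[0,0,0.8],0],[[0,0,0],[0,0,0.8],0],[[0,0,0],[0,0,0.8],0],[[0,0,0],[0,0,0.8],0],[[0,0,0],[0,0,0.8],0]]'

```text
time_s: 31.65
ee_pos: [0.4958, 0.1518, 0.1351]
ee_rot: [-3.141, -0.001, 1.56]
wrist_force: [-0.2, 0.3, 0.5]
grip_width: 0.0001
finger_force: 0.0
```

>>> drive_tool --targets '[[[0,0,0],[0,0,0.2],0],[[0,0,0],[0,0,0.4],0],[[0,0,0],[0,0,0.6],0],[[0,0,0],[0,0,0.8],0],[[0,0,0],[0,0,0.8],0],[[0,0,0],[0,0,0.8],0],[[0,0,0],[0,0,0.8],0],[[0,0,0],[0,0,0.8],0]]'

```text
time_s: 32.65
ee_pos: [0.496, 0.1518, 0.135]
ee_rot: [3.141, -0.001, 1.56]
wrist_force: [-3.4, -1.7, 8.8]
grip_width: -0.0
finger_force: 4.2
```

>>> drive_tool --targets '[[[0,0,0],[0,0,0.1],0],[[0,0,0],[0,0,0.2],0],[[0,0,0],[0,0,0.2],0],[[0,0,0],[0,0,0.2],0],[[0,0,0],[0,0,0.2],0],[[0,0,0],[0,0,0.2],0],[[0,0,0],[0,0,0.2],0],[[0,0,0],[0,0,0.2],0]]'

```text
time_s: 33.65
ee_pos: [0.496, 0.1518, 0.135]
ee_rot: [3.141, -0.001, 1.56]
wrist_force: [-3.3, -1.4, 10.7]
grip_width: 0.0002
finger_force: 5.1
```

Run:
```python
from h import *
for n in("side","scene"):
    cc=cam(n);I=manip.get_image(n)[:,:,::-1];p=proj(cc,[[.496,y,.1265] for y in np.arange(.112,.190,.003)])
    print(n,[cv2.getRectSubPix(I,(1,1),(float(a),float(b)))[0,0].tolist() for a,b in p])
manip.get_image("wrist")
c=cam("wrist");im=manip.get_image("wrist")[:,:,::-1]
for y in np.arange(.146,.186,.002):
    u=proj(c,[.4955,y,.1265])[0];print(round(y,3),u.round(),cv2.getRectSubPix(im.copy(),(1,1),(float(u[0]),float(u[1])))[0,0].tolist())
s=manip.sense();print(s['time_s'],s['wrist_force'],s['finger_force'])
```

```text
side [[60, 54, 53], [62, 68, 66], [103, 122, 118], [128, 155, 149], [124, 151, 144], [125, 154, 147], [116, 141, 135], [112, 136, 131], [102, 119, 118], [97, 115, 111], [93, 107, 104], [96, 97, 97], [101, 97, 99], [101, 97, 98], [91, 88, 88], [77, 74, 75], [71, 65, 68], [69, 60, 63], [67, 59, 61], [67, 57, 61], [69, 66, 67], [72, 81, 77], [72, 88, 83], [72, 79, 76], [71, 65, 65], [71, 67, 68]]
scene [[43, 41, 40], [42, 44, 43], [46, 81, 70], [51, 127, 104], [49, 118, 97], [46, 103, 86], [48, 102, 86], [49, 100, 84], [48, 76, 67], [46, 52, 48], [47, 47, 46], [46, 47, 46], [47, 47, 46], [50, 50, 50], [69, 69, 70], [84, 89, 88], [65, 97, 87], [63, 170, 139], [75, 214, 175], [79, 221, 181], [82, 222, 183], [79, 218, 178], [76, 191, 157], [61, 102, 90], [54, 53, 54], [56, 53, 53]]
0.146 [278. 275.] [8, 7, 6]
0.148 [278. 271.] [12, 11, 10]
0.15 [278. 268.] [10, 9, 7]
0.152 [278. 265.] [8, 8, 8]
0.154 [278. 262.] [7, 6, 7]
0.156 [278. 258.] [8, 8, 8]
0.158 [278. 255.] [9, 9, 9]
0.16 [278. 252.] [7, 13, 11]
0.162 [278. 249.] [8, 18, 16]
0.164 [277. 245.] [0, 79, 56]
0.166 [277. 242.] [0, 192, 143]
0.168 [277. 238.] [0, 190, 142]
0.17 [277. 235.] [0, 189, 141]
0.172 [277. 231.] [0, 190, 143]
0.174 [277. 228.] [0, 190, 143]
0.176 [277. 224.] [0, 188, 141]
0.178 [277. 221.] [0, 189, 142]
0.18 [277. 217.] [0, 188, 142]
0.182 [277. 213.] [16, 25, 21]
0.184 [277. 210.] [20, 19, 19]
0.186 [277. 206.] [20, 18, 20]
33.85 [-3.57181397 -2.4920745   9.78450353] 5.087297516874969
```

```bash
python3 -c "
from plant import manip
print(manip.hand_in())"
```

```text
the job is handed in; nothing more can be done
None
```

I handed the job in at about 34 s, still pressing the level down with about 10 N. The bubble measured about 0.5 mm from the middle just before pressing, and the fingers hid it after that. The disc sat within about 1 mm of the mark. The verdict was not shown.

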